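# Slide the amber specimen under the microscope

### The arm

A 7-joint arm with a two-finger parallel gripper is mounted at the origin on the work surface. World frame = base frame: x ahead of the robot, y to its left, z up, the work surface at z = 0. Lengths are in m, angles in degrees, forces in N, time in s.
With the tool pointing down it reaches from about 0.4 to 0.9 m from the base axis. Payload 5.6 kg.
Tool frame: the origin (TCP) lies on the centre line of the jaws, within the pads' length; the fingertips stand 22 mm ahead of it and the grasp point (between the pads) lies 3 mm ahead of it; z points along the fingers, y is the direction in which the jaws open and shut (so a half turn about z gives the same grasp; the last joint's range is limited). The gripper opens to 92 mm and grips with 3 to 60 N. Pads are 20 mm wide; open, the fingers measure 128 mm over their backs; the gripper's body (75 mm by 189 mm) begins 69 mm behind the grasp point.
Start: joints at [-75.172, 26.786, -0.665, 91.828, 0.344, 61.387, -3.226], TCP at [0.193, 0.621, 0.237] pointing down, gripper open.
Joint ranges: [-144.91, 144.91], [-17.63, 115.5], [-89.93, 88.59], [15.96, 139.68], [-74.01, 254.01], [8.47, 105.57], [-167.45, 167.45]. Speed limits (degrees/s): [147.25, 147.25, 180, 180, 180, 180, 180].

### API

Orientations are given as [roll, pitch, yaw] about the fixed x, y, z axes, in that order (R = Rz(yaw) Ry(pitch) Rx(roll)).
In Python, from rig import manip gives the robot as it stands.
- The arm moves only by the tool jog_arm, never from a script. Its argument "motion" is a list of rows, each a list of 2 entries, a list of its own where there are three numbers: the shift along the tool's x, y, z in mm, then the turn, a rotation vector about the tool's x, y, z in rad. In form: [[[dx, dy, dz], [rx, ry, rz]], ...]. A call has exactly 8 rows; each row is the pose to reach, as a shift and turn from the pose commanded when the call began, along the tool's axes at that moment; what a row does not reach only later rows make up. A row lasts 1/8 s, in which the tool goes at most 62.5 mm and 10.7 degrees, less where a joint would pass 70% of its speed; a pose out of reach is approached as far as the arm can. A call with a gripper value outside its range is refused whole. "hand" is the opening, from 0 (shut) to 1 (fully open), set as the call begins (left out, the last holds). The fingers move at their own pace and stop on an object; "grip_force" is the grip in N (left out, the last holds). Time passes only in rows, so rows that repeat a pose let the fingers close, or fill a call up. It gives the time, the measured TCP pose, the force and the opening at its end, in the units of the state.
- manip.observe(): the state, without advancing time (a new reading comes with each control period).
- manip.grab_frame(name): name is "scene" or "top"; returns a dict with "img" (400x640x3 uint8, red, green, blue), "depth" (400x640 float32, m along the optical axis (not along the pixel's ray), 0 where there is no reading), "fx", "fy", "cx", "cy" (pixels), "rvec" (rotation vector, rad) and "tvec" (3), from world to camera coordinates, as OpenCV has them. Camera axes: x right, y down, z forward; pixel columns grow to the right and rows downward; lengths in m; the calibration is good to about 2 mm. A picture is of the moment at which its call begins.
- manip.finish_job(): hands the job in, once; it reports no verdict.
The state is a dict: "time_s": time; "joints": joint angles; "joint_vel": joint speeds; "joint_torque": joint torques, N m; "tcp_pos": TCP position; "eef_rot": TCP orientation; "contact_force": force on the tool from outside, world axes, zero at the start; "ft_torque": the same for the moment, N m; "finger_gap": finger opening in m.
Only numpy, scipy, OpenCV 4.12 (cv2) and the standard library are available. Lean on these libraries where they do the work, as an engineer would, in place of code of your own. Each camera call takes 0.05 s, during which the arm holds its last target.

### The job

Take the specimen carrier with the orange amber on it by its upright grip and bring it in from the microscope's open front, between the two blue guide rails and under the lens, so that the amber ends centred below the lens with the carrier lying flat on the microscope's base and straight between the rails; then let go. Do not knock the lens, and leave the green and the violet carriers where they are.

Things in the scene. Friction and masses are not known exactly. Their poses are not given: they have to be found in the camera images.
- carrier_amber: Grey plate 170 x 56 x 6 mm with an orange amber dome at one end (top 29 mm up) and an upright aluminium grip at the other: a fin 36 mm long (x), 14 thick (y), top 56 mm above the underside; pinch it across y from above. Rigid, 100-210 g. Origin: underside, below the amber. x runs from grip to amber: grip centre at x -120 mm, plate x -140 to 30, y +-28. Lies flat, amber end away from the robot.
- carrier_green: Like the amber carrier in size, shape and axes (origin on the underside below the specimen, grip at x -120 mm, plate x -140 to 30, y +-28), but with a flat green banded stone as its specimen. To be left alone.
- carrier_violet: Like the amber carrier in size, shape and axes (origin on the underside below the specimen, grip at x -120 mm, plate x -140 to 30, y +-28), but with a cluster of violet crystals as its specimen. To be left alone.
- lens: Black lens tube, 44 mm across, of a fixed white microscope. Origin: centre of its lower face, 80 mm above the microscope's base, 96 above the table. x points from the open front to the column. In mm here: base x -130 to 150, y +-75; blue rails 12 high, x -80 to 50, inner faces y +-40; blue stop bar's front at x 38 (need not be touched). Camera head above: 58 across, to 166 up; column at x 115.
Things that resemble listed ones, but are neither listed nor needed, are in the scene too. What is shaped like the carrier_amber but pink is not meant.

How it is judged:
By the outcome, as a careful person would: the job done as asked, in the order asked, and still so for the second after the job is handed in, with the robot touching nothing.
It also fails if it takes over 42 s, if anything falls off the work surface, if the arm or the gripper's body presses on something with over 40 N, if the wrist force passes 120 N, or if a joint passes its speed limit or range.

## Working session

There is one attempt and no reset: what is moved stays moved. The work goes in short steps, Python scripts to look and compute and a tool call to move; the robot and the scene stay as the last step left them, time stands still between calls to the robot, and variables do not carry over. Pictures are saved under pics/ and viewed, and the job is handed in when it is done.

Besides the shell and the picture viewer there is one more tool, called after "Emit:" as name(argument=value, ...), one argument or row to a line, values as JSON. jog_arm: Moves the arm, as the interface text tells. Its arguments: {"type":"object","properties":{"motion":{"type":"array"},"hand":{"type":"number"},"grip_force":{"type":"number"}},"required":["motion"]}

```bash
mkdir -p pics; ls
cat > h.py <<'E'
import numpy as np, cv2
from rig import manip
def grab(n,fn=None):
    f=manip.grab_frame(n)
    np.savez('%s.npz'%n,**f)
    if fn: cv2.imwrite('pics/'+fn,f['img'][:,:,::-1])
    return f
def load(n): return dict(np.load('%s.npz'%n))
def cam(f):
    R=cv2.Rodrigues(np.array(f['rvec'],float))[0]; t=np.array(f['tvec'],float).ravel(); return R,t
def ray(f,u,v,z):
    R,t=cam(f); u=np.asarray(u,float);v=np.asarray(v,float)
    d=np.stack([(u-f['cx'])/f['fx'],(v-f['cy'])/f['fy'],np.ones_like(u)],-1)@R
    o=-R.T@t
    return o+d*((z-o[2])/d[...,2])[...,None]
def dep(f):
    R,t=cam(f); v,u=np.mgrid[:400,:640]; z=f['depth']
    p=np.stack([(u-f['cx'])/f['fx']*z,(v-f['cy'])/f['fy']*z,z],-1)
    return (p-t)@R
E
python3 - <<'E'
from h import *
print(manip.observe())
for n in('scene','top'):
    f=grab(n,n+'0.png'); R,t=cam(f); print(n,f['fx'],f['cx'],f['cy'],-R.T@t,R[2])
E
```

```text
pics
{'time_s': 0.0, 'joints': array([-75.1726612 ,  26.83715409,  -0.66640184,  91.87997477,
         0.342128  ,  61.38687682,  -3.22601372]), 'joint_vel': array([ 0.08801417,  0.08589941, -0.09237897,  0.03804615,  0.04336329,
       -0.00556357, -0.00735139]), 'joint_torque': array([ 7.12564429e-05, -5.20571566e+01, -1.24296753e-02, -2.43750232e+01,
       -5.65026747e-02,  1.73481769e-02,  1.72940627e-04]), 'tcp_pos': array([0.19307611, 0.62009317, 0.23563409]), 'eef_rot': array([-1.79898105e+02,  4.94851181e-03,  1.62705663e+02]), 'contact_force': array([-0.07141257,  0.53790955, -0.09651764]), 'ft_torque': array([0.0026728 , 0.01751429, 0.06452068]), 'finger_gap': 0.09199610442964788}
scene 428.48010776996057 317.834509869752 197.27685376165414 [ 1.11174889 -0.64292539  0.97072057] [-0.50336472  0.450824   -0.73714428]
top 371.5900225484023 315.67906024696595 196.9835843577787 [ 0.35661428 -0.08128395  0.96087116] [ 0.14868509  0.0061673  -0.98886536]
```

View pics/scene0.png

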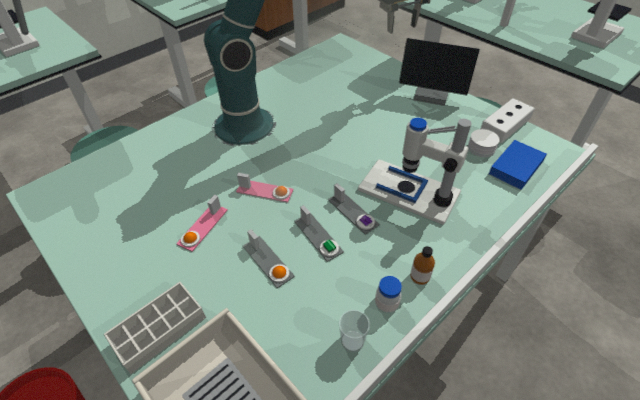

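View pics/top0.png

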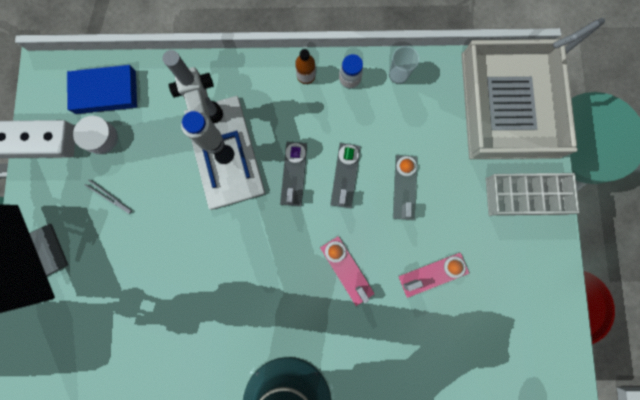

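Run:
```python
from h import *
for n in('scene','top'):
    f=load(n)
    for p in ([0,0,0],[.193,.621,.237],[.193,.621,0],[.6,0,0]):
        print(n,p,cv2.projectPoints(np.array([p],float),f['rvec'],f['tvec'],np.array([[f['fx'],0,f['cx']],[0,f['fy'],f['cy']],[0,0,1]]),None)[0].ravel())
f=load('top');P=dep(f)
for u,v in[(288,380),(320,350),(405,165),(408,212),(224,153),(226,190),(405,185),(195,122),(20,260)]: print((u,v),P[v,u].round(4))
f=load('scene');P=dep(f)
for u,v in[(437,65),(279,272),(411,165),(406,187),(418,124),(250,240),(240,120)]: print((u,v),P[v,u].round(4))
im=f['img'][:,:,::-1]
a=cv2.resize(im[130:230,340:480],None,fx=5,fy=5,interpolation=3)
cv2.imwrite('pics/mic.png',a)
b=cv2.resize(im[170:300,165:345],None,fx=4,fy=4,interpolation=3);cv2.imwrite('pics/car.png',b)
t=load('top')['img'][:,:,::-1]
cv2.imwrite('pics/tcar.png',cv2.resize(t[130:310,270:480],None,fx=3,fy=3,interpolation=3))
cv2.imwrite('pics/tmic.png',cv2.resize(t[45:220,150:290],None,fx=3,fy=3,interpolation=3))
```

```text
scene [0, 0, 0] [243.82595434 125.21826946]
scene [0.193, 0.621, 0.237] [402.45251502  23.15021634]
scene [0.193, 0.621, 0] [395.10110259  79.7997382 ]
scene [0.6, 0, 0] [365.02716327 215.88802535]
top [0, 0, 0] [286.38430696 402.41305945]
top [0.193, 0.621, 0.237] [-55.61652211 344.60444534]
top [0.193, 0.621, 0] [ 38.65146639 321.48176826]
top [0.6, 0, 0] [286.99522862 160.44066509]
(288, 380) [ 0.066  -0.0076  0.0474]
(320, 350) [ 0.1197 -0.0825 -0.0013]
(405, 165) [ 0.5777 -0.3057  0.0274]
(408, 212) [ 0.4531 -0.3004  0.0578]
(224, 153) [0.6184 0.1646 0.0138]
(226, 190) [0.5191 0.1559 0.0169]
(405, 185) [ 0.5296 -0.3087  0.0047]
(195, 122) [0.6141 0.1599 0.2594]
(20, 260) [0.3464 0.6154 0.0869]
(437, 65) [0.3611 0.6347 0.1309]
(279, 272) [ 0.5888 -0.3164  0.027 ]
(411, 165) [0.63   0.1479 0.1286]
(406, 187) [0.6192 0.1614 0.0204]
(418, 124) [0.6204 0.1591 0.2628]
(250, 240) [ 0.4552 -0.3091  0.0287]
(240, 120) [ 0.0479 -0.0388  0.0703]
```

View pics/mic.png

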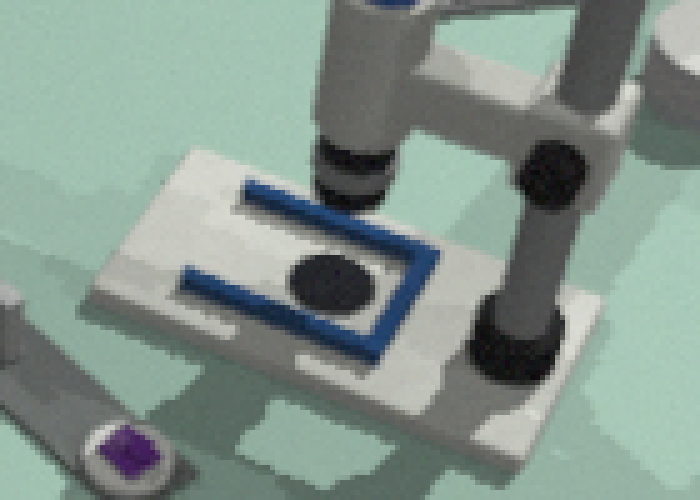

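View pics/tcar.png

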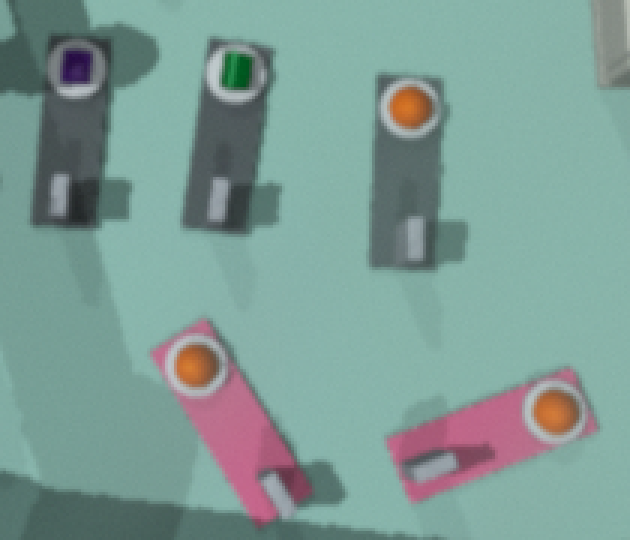

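View pics/tmic.png

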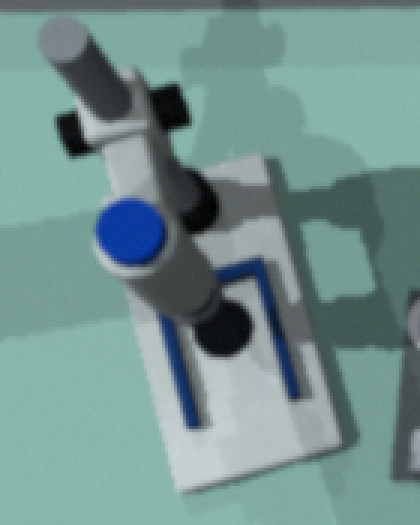

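View pics/car.png

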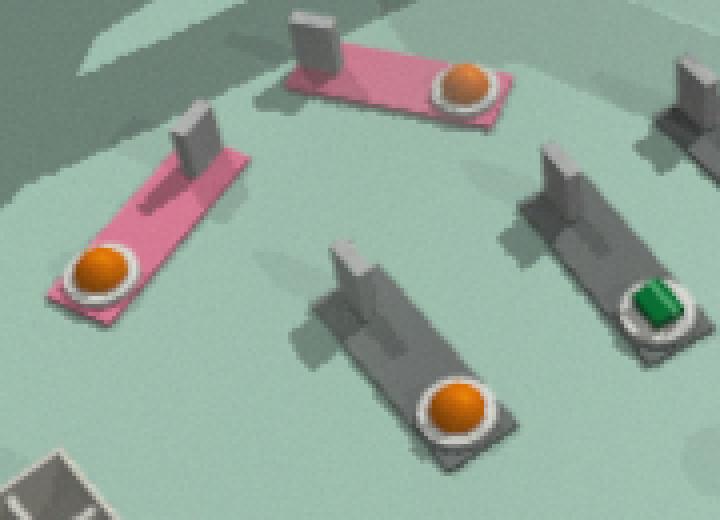

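Run:
```python
from h import *
for n in('top','scene'):
    f=load(n); im=f['img']; P=dep(f)
    hsv=cv2.cvtColor(im,cv2.COLOR_RGB2HSV)
    H,S,V=[hsv[...,i].astype(int) for i in range(3)]
    print('==',n)
    # amber dome
    m=((H>5)&(H<20)&(S>170)&(V>120)).astype(np.uint8)
    k,l,st,c=cv2.connectedComponentsWithStats(m)
    for i in range(1,k):
        if st[i,4]>60:
            print('orange',c[i].round(1),st[i,4],ray(f,*c[i],.02).round(4),np.median(P[l==i],0).round(4))
    # plate + : points near amber with z .003-.010 or grey
    X=P
    # plate grey mask: use colour low sat
    g=((S<60)&(V<125)&(abs(X[...,0]-.53)<.13)&(abs(X[...,1]+.305)<.06)).astype(np.uint8)
    k,l,st,c=cv2.connectedComponentsWithStats(g)
    i=1+np.argmax(st[1:,4]); print('plate comp',st[i],c[i])
    v,u=np.nonzero(l==i); 
    top=(X[...,2]>.045)&(X[...,2]<.065)&(abs(X[...,0]-.46)<.05)&(abs(X[...,1]+.305)<.05)
    v2,u2=np.nonzero(top); q=ray(f,u2,v2,.056); print('fin top n',len(u2),q.mean(0).round(4),X[top].mean(0).round(4), cv2.minAreaRect((q[:,:2]*1000).astype(np.float32)))
    vis=(X[...,2]>.002)&(X[...,2]<.011)&(abs(X[...,0]-.53)<.13)&(abs(X[...,1]+.305)<.06)&(S<90)
    q=X[vis]; print('plate depth',len(q),cv2.minAreaRect((q[:,:2]*1000).astype(np.float32)))
    # blue rails
    b=((H>95)&(H<125)&(S>120)&(X[...,2]<.06)&(abs(X[...,0]-.62)<.13)&(abs(X[...,1]-.15)<.1)).astype(np.uint8)
    v,u=np.nonzero(b); print('blue',len(u),u.min(),u.max(),v.min(),v.max())
    q=ray(f,u,v,.028); print(cv2.minAreaRect((q[:,:2]*1000).astype(np.float32)))
    # base
    w=(abs(X[...,2]-.016)<.006)&(abs(X[...,0]-.62)<.25)&(abs(X[...,1]-.17)<.16)&(V>90)&(S<60)
    q=X[w]; print('base',len(q),cv2.minAreaRect((q[:,:2]*1000).astype(np.float32)))
    o=im[:,:,::-1].copy(); o[b>0]=(0,255,255); o[w]=(255,0,255); o[vis]=(255,255,0); o[top]=(0,0,255)
    cv2.imwrite('pics/m_%s.png'%n,o)
```

```text
== top
orange [405.7 165.1] 96 [ 0.5791 -0.3091  0.02  ] [ 0.5778 -0.3079  0.0254]
orange [333.  251.4] 66 [ 0.3598 -0.1175  0.02  ] [ 0.3607 -0.1173  0.0254]
orange [453.  267.1] 72 [ 0.3186 -0.4149  0.02  ] [ 0.319  -0.4131  0.0256]
plate comp [394 169  24  51 876] [404.47488584 194.87442922]
fin top n 96 [ 0.4612 -0.3007  0.056 ] [ 0.4613 -0.3009  0.055 ] ((460.70208740234375, -301.2066955566406), (14.681036949157715, 34.992645263671875), 87.4407958984375)
plate depth 1253 ((529.9847412109375, -305.19207763671875), (259.86834716796875, 119.14541625976562), 0.049087099730968475)
blue 352 204 249 111 186
((630.7794799804688, 167.60853576660156), (191.83526611328125, 98.44291687011719), 16.13697052001953)
base 3519 ((625.9176025390625, 167.45822143554688), (280.81671142578125, 150.34625244140625), 16.012470245361328)
== scene
orange [189.7 237. ] 107 [ 0.3236 -0.4216  0.02  ] [ 0.3273 -0.4226  0.0245]
orange [279.  271.5] 123 [ 0.5837 -0.3129  0.02  ] [ 0.5866 -0.3147  0.0245]
plate comp [243 233  51  55 857] [263.9428238 258.2403734]
fin top n 77 [ 0.4652 -0.305   0.056 ] [ 0.464  -0.3044  0.0542] ((465.38201904296875, -305.0025634765625), (16.616413116455078, 43.60386276245117), 84.50420379638672)
plate depth 1222 ((529.797119140625, -304.9786071777344), (259.4941711425781, 119.9380111694336), 0.004715056158602238)
blue 364 377 445 166 204
((641.9061889648438, 169.3481903076172), (206.89170837402344, 105.43677520751953), 15.848108291625977)
base 2269 ((620.6083374023438, 147.31527709960938), (301.9825439453125, 187.683349609375), 17.223833084106445)
```

View pics/m_top.png

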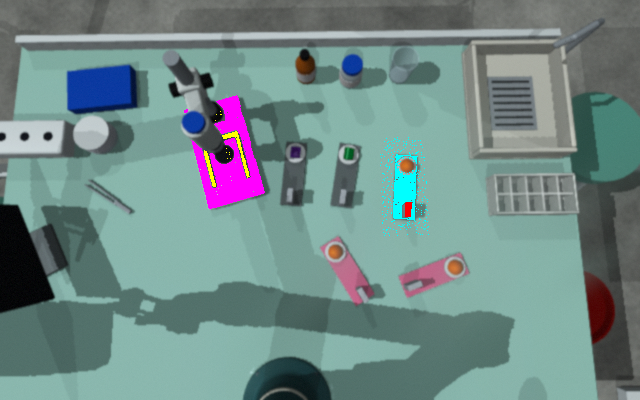

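View pics/m_scene.png

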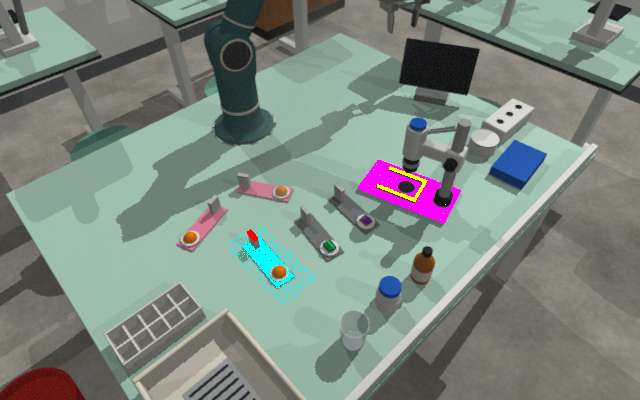

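```bash
cat >> h.py <<'E'
def rect(q):
    c,(a,b),t=cv2.minAreaRect((q[:,:2]*1000).astype(np.float32))
    if a<b: a,b,t=b,a,t-90
    t=(t+90)%180-90
    return np.round([*c,a,b,t],2)
def plate(f,cx,cy,r=.15,zt=.006):
    hsv=cv2.cvtColor(f['img'],cv2.COLOR_RGB2HSV).astype(int); X=dep(f)
    # not table: table is greenish (H~75, S>50)
    H,S,V=hsv[...,0],hsv[...,1],hsv[...,2]
    m=(S<42)&(np.hypot(X[...,0]-cx,X[...,1]-cy)<r)&(X[...,2]<zt+.012)&(X[...,2]>zt-.004)
    m=cv2.morphologyEx(m.astype(np.uint8),cv2.MORPH_OPEN,np.ones((2,2)))
    k,l,st,c=cv2.connectedComponentsWithStats(m); i=1+np.argmax(st[1:,4])
    return l==i
E
python3 - <<'E'
from h import *
for n in('top','scene'):
    f=load(n)
    for nm,(cx,cy,r,zt) in dict(plate=(.53,-.305,.14,.006),base=(.626,.167,.2,.016)).items():
        m=plate(f,cx,cy,r,zt); v,u=np.nonzero(m)
        print(n,nm,len(u),rect(ray(f,u,v,zt)), rect(dep(f)[m]))
        o=f['img'][:,:,::-1].copy(); o[m]=(255,0,255); cv2.imwrite('pics/m2_%s_%s.png'%(n,nm),cv2.resize(o[90:300,160:480],None,fx=2.5,fy=2.5,interpolation=0))
E
python3 -c "
import cv2,numpy as np
a=[cv2.imread('pics/m2_%s_%s.png'%(n,k)) for n in('top','scene') for k in('plate','base')]
a=[cv2.resize(x,(400,262)) for x in a]
cv2.imwrite('pics/m3.png',np.vstack([np.hstack(a[:2]),np.hstack(a[2:])]))"
```

```text
top plate 233 [ 576.13 -315.8    57.09   52.49   -2.38] [ 469.34 -219.68  351.56   62.03  -40.83]
top base 3472 [621.64 163.57 278.16 149.21  15.9 ] [525.37 116.23 480.15 198.56  27.02]
scene plate 877 [ 530.79 -307.76  173.72   58.93   -4.63] [ 792.18 -432.06  758.12  107.73  -25.33]
scene base 2335 [631.59 162.74 277.97 153.29  16.06] [ 787.76 -225.58 1016.41  288.95  -68.05]
```

View pics/m3.png

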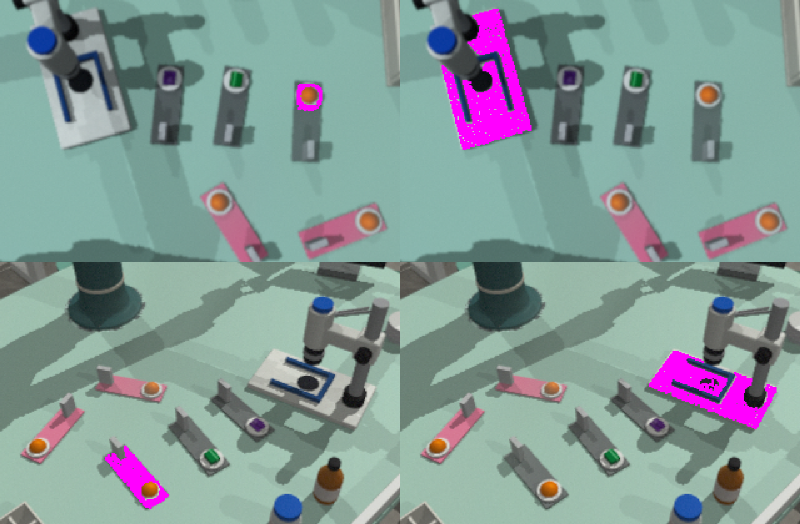

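Run:
```python
from h import *
for n in('top','scene'):
    f=load(n); X=dep(f); hsv=cv2.cvtColor(f['img'],cv2.COLOR_RGB2HSV).astype(int);H,S,V=[hsv[...,i] for i in range(3)]
    blue=(H>95)&(H<125)&(S>110)
    k,l,st,c=cv2.connectedComponentsWithStats((blue).astype(np.uint8))
    for i in range(1,k):
        if st[i,4]>60 and abs(c[i][0]-(195 if n=='top' else 415))<45 and abs(c[i][1]-150)<60:
            v,u=np.nonzero(l==i)
            p=ray(f,u,v,.262); q=ray(f,u,v,.028)
            print(n,'blue',st[i],'cap-rect',rect(p),'circ',cv2.minEnclosingCircle((p[:,:2]*1000).astype(np.float32)),'rail',rect(q))
    for z in(.006,):
        if n=='top':
            g=(S<85)&(V<125)&(abs(X[...,0]-.53)<.11)&(abs(X[...,1]+.305)<.045)
            for (u,v) in[(405,185),(380,185),(415,215),(420,210)]: print(hsv[v,u])
            for row in (175,185,195,205): print(row,[int(s) for s in S[row,385:426]])
```

```text
top blue [181 111  24  23 411] cap-rect [613.93 162.46  46.69  43.05  46.85] circ ((612.577392578125, 163.46888732910156), 23.81029510498047) rail [700.08 244.08  62.32  57.46  46.85]
top blue [222 131  28  47 222] cap-rect [550.69  67.98  99.22  29.92  31.76] circ ((544.3106079101562, 78.29084777832031), 49.61735153198242) rail [615.67 117.96 132.45  39.94  31.76]
top blue [203 150  13  37 147] cap-rect [520.72 127.94  75.58   7.45  15.56] circ ((520.583251953125, 128.41883850097656), 37.893253326416016) rail [575.66 197.99 100.89   9.95  15.56]
[ 90  38 106]
[ 83  62 180]
[ 85  59 112]
[ 84  66 123]
175 [61, 64, 62, 63, 63, 62, 62, 61, 63, 62, 51, 40, 40, 40, 37, 36, 33, 27, 26, 23, 21, 21, 22, 25, 26, 26, 29, 33, 41, 48, 44, 57, 65, 65, 63, 63, 63, 63, 62, 61, 62]
185 [64, 65, 64, 61, 63, 64, 62, 63, 62, 56, 46, 41, 41, 39, 41, 41, 41, 43, 38, 41, 38, 36, 43, 41, 41, 43, 42, 43, 43, 44, 45, 59, 64, 63, 62, 63, 62, 60, 64, 63, 64]
195 [64, 62, 63, 63, 60, 63, 62, 63, 61, 51, 43, 43, 42, 42, 45, 41, 45, 43, 46, 46, 45, 44, 39, 45, 39, 38, 38, 36, 40, 43, 51, 62, 63, 62, 63, 63, 62, 61, 64, 62, 64]
205 [60, 61, 64, 63, 62, 63, 61, 61, 58, 47, 42, 41, 42, 42, 38, 43, 42, 33, 32, 34, 28, 29, 25, 27, 27, 28, 33, 42, 49, 50, 61, 63, 64, 68, 63, 64, 67, 63, 63, 66, 64]
scene blue [410 118  17  13 178] cap-rect [619.62 160.5   52.99  41.9  -51.28] circ ((619.9420776367188, 161.0069122314453), 27.378433227539062) rail [457.14 425.77  70.49  55.74 -51.28]
scene blue [377 166  51  36 391] cap-rect [729.53 -39.41  95.84  82.6   15.85] circ ((729.5982666015625, -39.22043991088867), 60.54652404785156) rail [603.33 159.85 127.49 109.87  15.85]
```

```bash
cat >> h.py <<'E'
from scipy.spatial.transform import Rotation as Ro
def rel(p0,r0,p1,r1):
    A=Ro.from_euler('xyz',r0,degrees=True);B=Ro.from_euler('xyz',r1,degrees=True)
    return ((A.inv().apply(np.array(p1)-p0))*1000).round(1), (A.inv()*B).as_rotvec().round(3)
E
python3 - <<'E'
from h import *
o=manip.observe();print(o['tcp_pos'],o['eef_rot'])
p0,r0=[.193,.621,.237],[180,0,162.7]
for p,y in(([.193,.621,.42],162.7),([.36,.366,.42],170),([.5,.15,.42],175.8),([.463,-.303,.3],175.8)): print(p,*rel(p0,r0,p,[180,0,y]))
E
```

```text
[0.19311552 0.62014586 0.23574543] [-1.79910029e+02  5.98274120e-03  1.62704992e+02]
[0.193, 0.621, 0.42] [   0.    0. -183.] [0. 0. 0.]
[0.36, 0.366, 0.42] [-235.3 -193.8 -183. ] [ 0.     0.    -0.127]
[0.5, 0.15, 0.42] [-433.2 -358.4 -183. ] [ 0.     0.    -0.229]
[0.463, -0.303, 0.3] [-532.6 -801.9  -63. ] [ 0.     0.    -0.229]
```

The orange-topped carriers in the top view are grey at (406,165), pink at (333,251) and pink at (453,267). The grey one fits the description: grey plate, amber end away from the robot, and the enlarged crop confirms it. The microscope's open front faces the robot, at a yaw of about 16°.

Emit:
jog_arm(
  motion=[
    [[0,0,-60],[0,0,0]],
    [[0,0,-120],[0,0,0]],
    [[0,0,-180],[0,0,0]],
    [[-47,-39,-183],[0,0,-0.03]],
    [[-94,-78,-183],[0,0,-0.05]],
    [[-141,-117,-183],[0,0,-0.08]],
    [[-188,-155,-183],[0,0,-0.1]],
    [[-235,-194,-183],[0,0,-0.127]],
  ],
  hand=1,
)

```text
time_s: 1.1
tcp_pos: [0.3607, 0.3635, 0.4194]
eef_rot: [-180.0, -0.0, 170.0]
contact_force: [1.2, -0.3, 0.3]
finger_gap: 0.0917
```

Run:
```python
from h import *
p0,r0=[.36,.366,.42],[180,0,170]
for p,y in(([.5,.15,.42],175.8),([.49,-.1,.4],175.8),([.463,-.303,.2],175.8),([.463,-.303,.1],175.8)): print(p,*rel(p0,r0,p,[180,0,y]))
```

```text
[0.5, 0.15, 0.42] [-175.4 -188.4   -0. ] [ 0.     0.    -0.101]
[0.49, -0.1, 0.4] [-208.9 -436.3   20. ] [ 0.     0.    -0.101]
[0.463, -0.303, 0.2] [-217.6 -641.   220. ] [ 0.     0.    -0.101]
[0.463, -0.303, 0.1] [-217.6 -641.   320. ] [ 0.     0.    -0.101]
```

Emit:
jog_arm(
  motion=[
    [[-44,-42,0],[0,0,-0.03]],
    [[-85,-86,0],[0,0,-0.05]],
    [[-125,-132,0],[0,0,-0.08]],
    [[-160,-182,0],[0,0,-0.1]],
    [[-176,-240,0],[0,0,-0.1]],
    [[-186,-301,5],[0,0,-0.1]],
    [[-197,-362,10],[0,0,-0.1]],
    [[-206,-423,20],[0,0,-0.1]],
  ],
)

```text
time_s: 2.1
tcp_pos: [0.4889, -0.0889, 0.3995]
eef_rot: [180.0, 0.0, 175.7]
contact_force: [1.6, -0.0, -0.6]
finger_gap: 0.0914
```

Emit:
jog_arm(
  motion=[
    [[3,-55,25],[0,0,0]],
    [[5,-110,55],[0,0,0]],
    [[8,-165,90],[0,0,0]],
    [[10,-218,120],[0,0,0]],
    [[10,-218,180],[0,0,0]],
    [[10,-218,240],[0,0,0]],
    [[10,-218,280],[0,0,0]],
    [[10,-218,280],[0,0,0]],
  ],
)

```text
time_s: 3.1
tcp_pos: [0.4608, -0.3024, 0.1169]
eef_rot: [179.9, -0.4, 175.7]
contact_force: [-0.6, 0.7, -0.3]
finger_gap: 0.0916
```

Run:
```python
from h import *
o=manip.observe();print(o['tcp_pos'],o['eef_rot'])
f=grab('scene'); g=grab('top')
a=cv2.resize(f['img'][140:310,180:380],None,fx=2,fy=2,interpolation=3)[:,:,::-1]
b=cv2.resize(g['img'][100:270,320:520],None,fx=2,fy=2,interpolation=3)[:,:,::-1]
cv2.imwrite('pics/pre.png',np.hstack([a,b]))
```

```text
[ 0.46079534 -0.30237436  0.11686491] [179.88194469  -0.3747457  175.69188665]
```

View pics/pre.png

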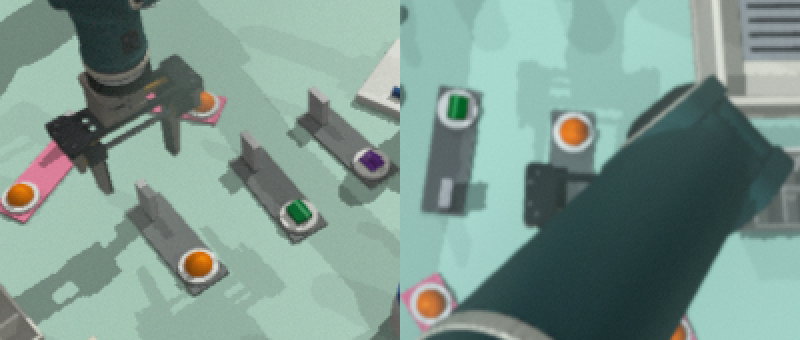

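Emit:
jog_arm(
  motion=[
    [[0,0,20],[0,0,0]],
    [[0,0,40],[0,0,0]],
    [[0,0,55],[0,0,0]],
    [[0,0,65],[0,0,0]],
    [[0,0,73],[0,0,0]],
    [[0,0,79],[0,0,0]],
    [[0,0,79],[0,0,0]],
    [[0,0,79],[0,0,0]],
  ],
)

```text
time_s: 4.2
tcp_pos: [0.4632, -0.3037, 0.0409]
eef_rot: [-180.0, 0.0, 175.7]
contact_force: [0.3, 0.9, 0.5]
finger_gap: 0.0918
```

Run:
```python
from h import *
o=manip.observe();print(o['tcp_pos'],o['eef_rot'],o['contact_force'])
f=grab('scene'); 
cv2.imwrite('pics/pre2.png',cv2.resize(f['img'][150:310,180:360],None,fx=4,fy=3.7,interpolation=3)[:,:,::-1])
```

```text
[ 0.46316351 -0.30369593  0.04091262] [-1.79986536e+02  3.76507022e-02  1.75706397e+02] [0.25836305 0.86612237 0.50251725]
```

View pics/pre2.png

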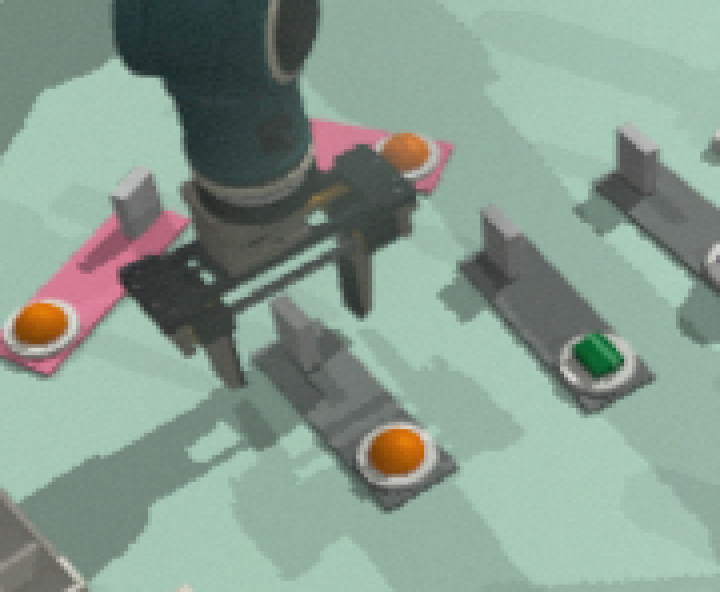

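The open fingers straddle the grip fin at about (298,335) in the enlarged crop, and nothing else is in the way. I'll close.

Emit:
jog_arm(
  motion=[
    [[0,0,0],[0,0,0]],
    [[0,0,0],[0,0,0]],
    [[0,0,0],[0,0,0]],
    [[0,0,0],[0,0,0]],
    [[0,0,0],[0,0,0]],
    [[0,0,0],[0,0,0]],
    [[0,0,0],[0,0,0]],
    [[0,0,0],[0,0,0]],
  ],
  hand=0,
  grip_force=50,
)

```text
time_s: 5.25
tcp_pos: [0.4629, -0.3034, 0.0406]
eef_rot: [180.0, -0.0, 175.7]
contact_force: [-0.4, 0.8, 0.3]
finger_gap: 0.0141
```

Emit:
jog_arm(
  motion=[
    [[0,0,-8],[0,0,0]],
    [[0,0,-25],[0,0,0]],
    [[0,0,-50],[0,0,0]],
    [[0,0,-80],[0,0,0]],
    [[0,0,-105],[0,0,0]],
    [[0,0,-119],[0,0,0]],
    [[0,0,-119],[0,0,0]],
    [[0,0,-119],[0,0,0]],
  ],
)

```text
time_s: 6.25
tcp_pos: [0.4625, -0.303, 0.1589]
eef_rot: [180.0, -0.1, 175.7]
contact_force: [-0.3, 0.2, -2.3]
finger_gap: 0.0141
```

Run:
```python
from h import *
o=manip.observe();print(o['tcp_pos'],o['eef_rot'],o['contact_force'],o['finger_gap'])
f=grab('scene'); 
cv2.imwrite('pics/lift.png',cv2.resize(f['img'][130:310,160:380],None,fx=3.2,fy=3.2,interpolation=3)[:,:,::-1])
p0,r0=[.463,-.3035,.16],[180,0,175.7]
for p,y in(([.42,-.1,.16],185),([.3945,.099,.16],196),): print(p,*rel(p0,r0,p,[180,0,y]))
```

```text
[ 0.46250034 -0.30302246  0.15890708] [ 1.79963458e+02 -6.72565961e-02  1.75722834e+02] [-0.3245923   0.19561658 -2.32627159] 0.01408633659396594
[0.42, -0.1, 0.16] [ 58.1 199.7   0. ] [-0.     0.    -0.162]
[0.3945, 0.099, 0.16] [ 98.5 396.2   0. ] [ 0.     0.    -0.354]
```

View pics/lift.png

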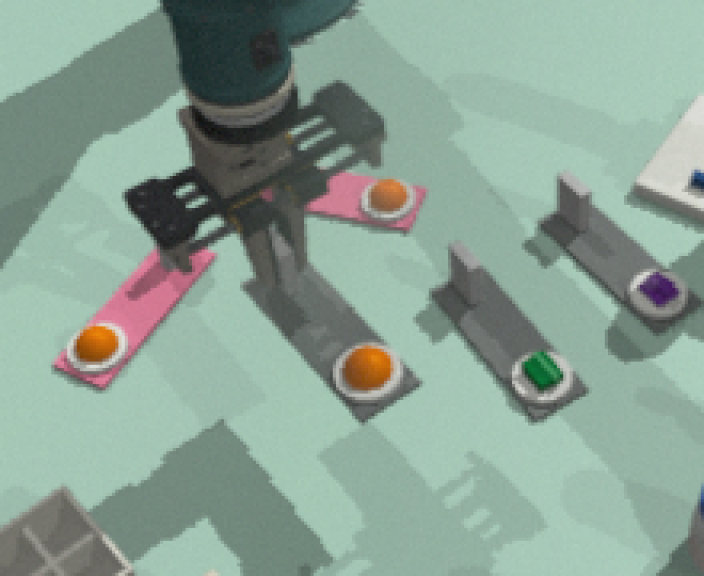

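The carrier is lifted level and the fingers hold it squarely. Next I carry it to the front of the microscope.

Emit:
jog_arm(
  motion=[
    [[8,30,0],[0,0,-0.03]],
    [[22,80,0],[0,0,-0.07]],
    [[38,136,0],[0,0,-0.12]],
    [[55,195,0],[0,0,-0.17]],
    [[70,255,0],[0,0,-0.23]],
    [[83,313,0],[0,0,-0.28]],
    [[93,363,0],[0,0,-0.33]],
    [[98,394,0],[0,0,-0.354]],
  ],
)

```text
time_s: 7.3
tcp_pos: [0.3935, 0.0989, 0.159]
eef_rot: [180.0, -0.1, -163.8]
contact_force: [0.2, -1.0, -1.3]
finger_gap: 0.0137
```

Emit:
jog_arm(
  motion=[
    [[0,0,0],[0,0,0]],
    [[0,0,0],[0,0,0]],
    [[0,0,15],[0,0,0]],
    [[0,0,30],[0,0,0]],
    [[0,0,45],[0,0,0]],
    [[0,0,60],[0,0,0]],
    [[0,0,60],[0,0,0]],
    [[0,0,60],[0,0,0]],
  ],
)

```text
time_s: 8.3
tcp_pos: [0.395, 0.0959, 0.0999]
eef_rot: [-180.0, 0.0, -164.1]
contact_force: [0.2, 0.2, -1.8]
finger_gap: 0.0138
```

Run:
```python
from h import *
o=manip.observe();print(o['tcp_pos'],o['eef_rot'],o['contact_force'],o['finger_gap'],o['joints'])
f=grab('scene'); g=grab('top')
a=cv2.resize(f['img'][100:240,280:480],None,fx=2,fy=2,interpolation=3)[:,:,::-1]
b=cv2.resize(g['img'][90:230,130:330],None,fx=2,fy=2,interpolation=3)[:,:,::-1]
cv2.imwrite('pics/pi.png',np.hstack([a,b]))
```

```text
[0.3950306  0.09594079 0.09988334] [-1.79985645e+02  1.63407738e-02 -1.64109013e+02] [ 0.1998474   0.20021659 -1.75046646] 0.013834508012537858 [-40.44589389  17.31244975  25.27186104 131.88364415 -13.43221005
  33.08098716 101.02074212]
```

View pics/pi.png

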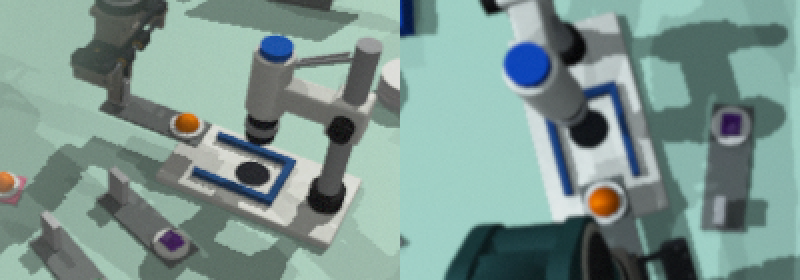

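```bash
cat > am.py <<'E'
from h import *
def amber(n,f,zc,lo,hi):
    hsv=cv2.cvtColor(f['img'],cv2.COLOR_RGB2HSV).astype(int);H,S,V=[hsv[...,i] for i in range(3)]
    m=((H>5)&(H<20)&(S>150)&(V>90)).astype(np.uint8)
    k,l,st,c=cv2.connectedComponentsWithStats(m); out=[]
    for i in range(1,k):
        p=ray(f,*c[i],zc)
        if st[i,4]>15 and lo[0]<p[0]<hi[0] and lo[1]<p[1]<hi[1]: out.append((c[i].round(1),st[i,4],p[:2].round(4)))
    return out
E
python3 - <<'E'
from am import *
o=manip.observe()
zu=o['tcp_pos'][2]-.041
for n in('top','scene'):
    f=load(n)
    print(n,amber(n,f,zu+.02,(.4,0),(.7,.3)))
    hsv=cv2.cvtColor(f['img'],cv2.COLOR_RGB2HSV).astype(int);H,S,V=[hsv[...,i] for i in range(3)]
    blue=((H>95)&(H<125)&(S>110)).astype(np.uint8)
    v,u=np.nonzero(blue); p=ray(f,u,v,.028)
    a=np.radians(16); d=(p[:,:2]-[.6155,.1625])@np.array([[np.cos(a),-np.sin(a)],[np.sin(a),np.cos(a)]])*1000
    k=(abs(d[:,0]+15)<80)&(abs(d[:,1])<65); d=d[k]
    for s in(-1,1):
        e=d[(d[:,1]*s>30)&(d[:,0]<35)&(d[:,0]>-90)]
        print(' rail',s,len(e),'x',e[:,0].min().round(1),e[:,0].max().round(1),'y med',np.median(e[:,1]).round(1),'p5/95',np.percentile(e[:,1],[5,95]).round(1),'slope',np.degrees(np.polyfit(e[:,0],e[:,1],1)[0]).round(2))
    e=d[abs(d[:,1])<25]; print(' stop x',np.percentile(e[:,0],[5,50,95]).round(1), len(e))
E
```

```text
top [(array([231.5, 190.6]), np.int32(156), array([0.5069, 0.1269]))]
 rail -1 149 x -80.5 35.0 y med -44.4 p5/95 [-48.3 -40.4] slope 0.03
 rail 1 144 x -79.0 22.0 y med 45.1 p5/95 [40.7 49.5] slope 0.34
 stop x [26.3 41.7 47.1] 33
scene [(array([373.1, 161.1]), np.int32(85), array([0.5106, 0.1257]))]
 rail -1 146 x -76.3 34.9 y med -45.7 p5/95 [-53.2 -38.6] slope 0.03
 rail 1 140 x -76.1 34.9 y med 44.4 p5/95 [36.6 52.2] slope -0.13
 stop x [41.4 46.1 50.8] 43
```

Emit:
jog_arm(
  motion=[
    [[0,2,5],[0,0,0]],
    [[0,4,12],[0,0,0]],
    [[0,4.5,20],[0,0,0]],
    [[0,4.5,27],[0,0,0]],
    [[0,4.5,32],[0,0,0]],
    [[0,4.5,36],[0,0,0]],
    [[0,4.5,36],[0,0,0]],
    [[0,4.5,36],[0,0,0]],
  ],
)

```text
time_s: 9.4
tcp_pos: [0.3936, 0.101, 0.0637]
eef_rot: [180.0, 0.0, -164.0]
contact_force: [-0.4, 0.3, -1.9]
finger_gap: 0.0138
```

```bash
cat > chk.py <<'E'
import sys
from am import *
o=manip.observe();print(o['tcp_pos'],o['eef_rot'],o['contact_force'],o['finger_gap'])
f=grab('scene'); g=grab('top')
a=cv2.resize(f['img'][130:230,320:480],None,fx=2.5,fy=2.5,interpolation=3)[:,:,::-1]
b=cv2.resize(g['img'][90:230,150:310],None,fx=2.5,fy=2.5,interpolation=3)[:,:,::-1]
a=cv2.copyMakeBorder(a,0,b.shape[0]-a.shape[0],0,0,0)
cv2.imwrite('pics/%s.png'%sys.argv[1],np.hstack([a,b]))
zu=float(sys.argv[2]) if len(sys.argv)>2 else o['tcp_pos'][2]-.041
a=np.radians(16);M=np.array([[np.cos(a),-np.sin(a)],[np.sin(a),np.cos(a)]])
for n,fr,L in(('top',g,(.6154,.1629)),('scene',f,(.618,.1627))):
    for c,s,p in amber(n,fr,zu+.02,(.4,0),(.75,.3)): print(n,c,s,p,'lens frame mm',((p-L)@M*1000).round(1))
p=o['tcp_pos'];y=np.radians(o['eef_rot'][2]+180); q=p[:2]+.12*np.array([np.cos(y),np.sin(y)]); print('robot',((q-[.6165,.163])@M*1000).round(1))
E
python3 chk.py low
```

```text
[0.39357614 0.10104775 0.06369916] [ 1.79998035e+02  1.77336592e-02 -1.64013397e+02] [-0.3738666   0.34555989 -1.88711031] 0.013770174178858131
top [232.9 193.7] 138 [0.5052 0.1319] lens frame mm [-114.5    0.6]
scene [373.  168.4] 81 [0.5086 0.1317] lens frame mm [-113.7    0.4]
robot [-111.4    1.9]
```

View pics/low.png

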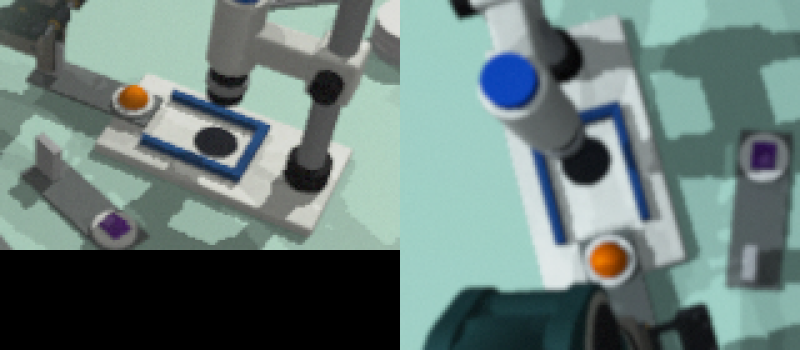

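Emit:
jog_arm(
  motion=[
    [[-8,0,0],[0,0,0]],
    [[-20,0,0],[0,0,0]],
    [[-35,-0.5,0],[0,0,0]],
    [[-50,-0.5,0],[0,0,0]],
    [[-65,-0.5,0],[0,0,0]],
    [[-76,-0.5,0],[0,0,0]],
    [[-80,-0.5,0],[0,0,0]],
    [[-80,-0.5,0],[0,0,0]],
  ],
)

```text
time_s: 10.5
tcp_pos: [0.4704, 0.1225, 0.0635]
eef_rot: [-180.0, -0.0, -164.0]
contact_force: [-0.1, -0.3, -1.2]
finger_gap: 0.0138
```

```bash
python3 chk.py adv
```

```text
[0.47035041 0.12252161 0.06345422] [-1.79996275e+02 -2.57217664e-02 -1.64011461e+02] [-0.09066573 -0.26076558 -1.2021532 ] 0.013778303752370425
top [226.1 163.8] 120 [0.5821 0.151 ] lens frame mm [-35.3  -2.3]
scene [396.4 177.5] 87 [0.5849 0.1533] lens frame mm [-34.4   0.1]
robot [-31.6   1.3]
```

View pics/adv.png

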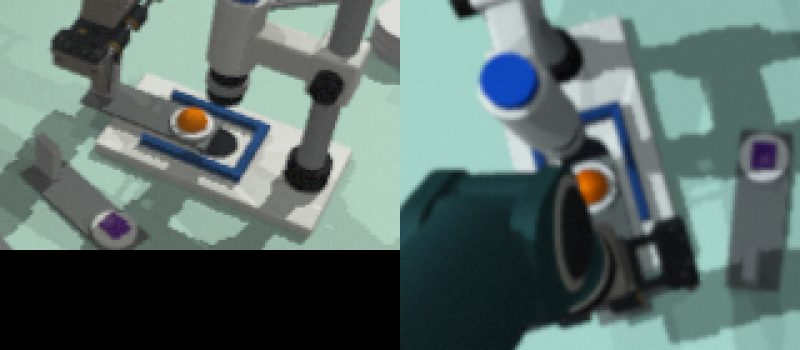

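Emit:
jog_arm(
  motion=[
    [[-8,0,0],[0,0,0]],
    [[-18,0,0],[0,0,0]],
    [[-27,0,0],[0,0,0]],
    [[-33,0,0],[0,0,0]],
    [[-34,0,0],[0,0,0]],
    [[-34,0,2],[0,0,0]],
    [[-34,0,4],[0,0,0]],
    [[-34,0,5],[0,0,0]],
  ],
)

```text
time_s: 11.6
tcp_pos: [0.5029, 0.1319, 0.0584]
eef_rot: [180.0, -0.0, -164.0]
contact_force: [0.2, -0.2, -1.4]
finger_gap: 0.0136
```

```bash
python3 chk.py in
```

```text
[0.50285575 0.13188678 0.05839146] [ 1.79997500e+02 -2.62976651e-02 -1.64011044e+02] [ 0.24353541 -0.23950564 -1.40314771] 0.013550484908648484
top [224.8 152.7] 78 [0.6127 0.1565] lens frame mm [-4.4 -5.4]
scene [406.5 182.6] 91 [0.6174 0.1625] lens frame mm [-0.6 -0. ]
robot [2.2 1.4]
```

View pics/in.png

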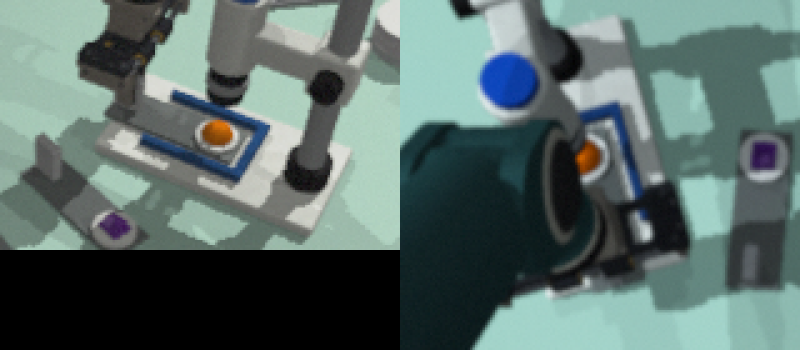

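Emit:
jog_arm(
  motion=[
    [[0,0,0],[0,0,0]],
    [[0,0,0.5],[0,0,0]],
    [[0,0,1],[0,0,0]],
    [[0,0,1.3],[0,0,0]],
    [[0,0,1.6],[0,0,0]],
    [[0,0,1.6],[0,0,0]],
    [[0,0,1.6],[0,0,0]],
    [[0,0,1.6],[0,0,0]],
  ],
)

```text
time_s: 12.7
tcp_pos: [0.5032, 0.132, 0.057]
eef_rot: [180.0, 0.0, -164.0]
contact_force: [0.4, 0.1, -1.0]
finger_gap: 0.0139
```

```bash
python3 chk.py in2 .016
python3 - <<'E'
from h import *
f=load('scene'); cv2.imwrite('pics/z.png',cv2.resize(f['img'][155:210,355:465],None,fx=7,fy=7,interpolation=3)[:,:,::-1])
E
```

```text
[0.50319032 0.13198677 0.05702058] [ 1.79999689e+02  5.57430703e-03 -1.64006545e+02] [ 0.37403729  0.09989478 -0.95140082] 0.013925440798650292
top [225.  152.7] 82 [0.613  0.1564] lens frame mm [-4.1 -5.6]
scene [406.7 183. ] 85 [0.6181 0.1629] lens frame mm [0.2 0.2]
robot [2.5 1.4]
```

View pics/z.png

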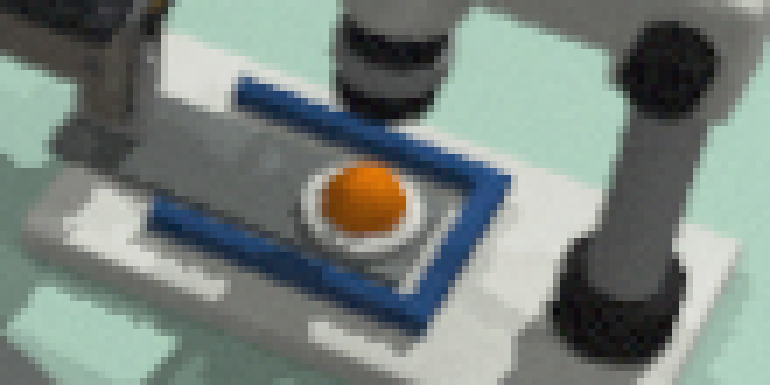

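Run:
```python
from h import *
f=load('scene'); K=np.array([[f['fx'],0,f['cx']],[0,f['fy'],f['cy']],[0,0,1]])
a=np.radians(16);L=np.array([.618,.1627]);
def samp(x,y,z):
    w=np.array([L[0]+(x*np.cos(a)-y*np.sin(a))/1000,L[1]+(x*np.sin(a)+y*np.cos(a))/1000,z])
    u=cv2.projectPoints(w[None],f['rvec'],f['tvec'],K,None)[0].ravel()
    return cv2.getRectSubPix(f['img'],(1,1),tuple(map(float,u)))[0,0]
for y in(-20,-12,12,20):
    print('y',y,[(x,*map(int,samp(x,y,.022)[[0,2]])) for x in range(20,46,2)])
for x in(-60,-40):
    print('x',x,[(y,*map(int,samp(x,y,.022)[[0,2]])) for y in list(range(-48,-18,2))])
    print('x',x,[(y,*map(int,samp(x,y,.022)[[0,2]])) for y in list(range(20,48,2))])
```

```text
y -20 [(20, 107, 108), (22, 114, 116), (24, 112, 115), (26, 113, 115), (28, 119, 118), (30, 151, 148), (32, 166, 166), (34, 149, 161), (36, 96, 137), (38, 48, 119), (40, 40, 117), (42, 40, 117), (44, 39, 115)]
y -12 [(20, 91, 89), (22, 95, 94), (24, 103, 103), (26, 105, 105), (28, 106, 107), (30, 138, 135), (32, 152, 152), (34, 138, 149), (36, 86, 127), (38, 49, 114), (40, 42, 114), (42, 41, 114), (44, 39, 113)]
y 12 [(20, 206, 199), (22, 184, 181), (24, 144, 144), (26, 117, 118), (28, 108, 108), (30, 139, 138), (32, 152, 154), (34, 139, 152), (36, 85, 133), (38, 50, 123), (40, 42, 124), (42, 40, 123), (44, 39, 121)]
y 20 [(20, 181, 178), (22, 152, 152), (24, 127, 130), (26, 118, 121), (28, 120, 121), (30, 144, 142), (32, 160, 161), (34, 149, 163), (36, 103, 144), (38, 63, 130), (40, 42, 124), (42, 40, 124), (44, 43, 125)]
x -60 [(-48, 41, 69), (-46, 35, 68), (-44, 31, 67), (-42, 30, 76), (-40, 31, 91), (-38, 32, 104), (-36, 34, 108), (-34, 39, 112), (-32, 47, 104), (-30, 54, 90), (-28, 60, 77), (-26, 69, 78), (-24, 82, 84), (-22, 91, 92), (-20, 94, 96)]
x -60 [(20, 102, 104), (22, 103, 104), (24, 102, 104), (26, 101, 104), (28, 103, 106), (30, 109, 110), (32, 116, 115), (34, 109, 110), (36, 97, 102), (38, 79, 91), (40, 58, 80), (42, 37, 69), (44, 24, 64), (46, 20, 64)]
x -40 [(-48, 45, 74), (-46, 30, 67), (-44, 29, 70), (-42, 30, 75), (-40, 32, 88), (-38, 32, 101), (-36, 35, 110), (-34, 44, 110), (-32, 56, 107), (-30, 62, 92), (-28, 62, 76), (-26, 68, 74), (-24, 81, 84), (-22, 92, 94), (-20, 95, 97)]
x -40 [(20, 101, 103), (22, 101, 103), (24, 102, 104), (26, 103, 104), (28, 104, 105), (30, 108, 107), (32, 112, 110), (34, 113, 111), (36, 101, 104), (38, 85, 94), (40, 63, 82), (42, 42, 71), (44, 25, 63), (46, 22, 66)]
```

Emit:
jog_arm(
  motion=[
    [[0,-0.4,0],[0,0,0]],
    [[0,-0.8,0],[0,0,0]],
    [[0,-0.8,0.3],[0,0,0]],
    [[0,-0.8,0.6],[0,0,0]],
    [[0,-0.8,0.6],[0,0,0]],
    [[0,-0.8,0.6],[0,0,0]],
    [[0,-0.8,0.6],[0,0,0]],
    [[0,-0.8,0.6],[0,0,0]],
  ],
)

```text
time_s: 13.8
tcp_pos: [0.5034, 0.1312, 0.0565]
eef_rot: [180.0, 0.0, -164.0]
contact_force: [-1.7, -1.6, 2.5]
finger_gap: 0.0137
```

Emit:
jog_arm(
  motion=[
    [[0,0,0],[0,0,0]],
    [[0,0,0],[0,0,0]],
    [[0,0,0],[0,0,0]],
    [[0,0,0],[0,0,0]],
    [[0,0,0],[0,0,0]],
    [[0,0,0],[0,0,0]],
    [[0,0,0],[0,0,0]],
    [[0,0,0],[0,0,0]],
  ],
  hand=0.5,
)

```text
time_s: 14.8
tcp_pos: [0.5034, 0.1312, 0.0564]
eef_rot: [-180.0, 0.0, -164.0]
contact_force: [0.2, -0.6, -0.6]
finger_gap: 0.0457
```

Emit:
jog_arm(
  motion=[
    [[0,0,-10],[0,0,0]],
    [[0,0,-30],[0,0,0]],
    [[0,0,-55],[0,0,0]],
    [[0,0,-80],[0,0,0]],
    [[20,0,-110],[0,0,0]],
    [[50,0,-140],[0,0,0]],
    [[80,0,-170],[0,0,0]],
    [[100,0,-200],[0,0,0]],
  ],
)

```text
time_s: 15.8
tcp_pos: [0.4059, 0.1031, 0.2577]
eef_rot: [180.0, 0.0, -164.0]
contact_force: [0.1, 0.6, 0.0]
finger_gap: 0.0462
```

```bash
python3 chk.py out .016
python3 - <<'E'
from h import *
f=load('scene'); cv2.imwrite('pics/z2.png',cv2.resize(f['img'][145:210,345:465],None,fx=6,fy=6,interpolation=3)[:,:,::-1])
E
```

```text
[0.40593762 0.10305124 0.25771733] [ 1.79963628e+02  1.25130950e-02 -1.64027980e+02] [0.12588344 0.64400822 0.0164169 ] 0.04615679677684147
top [223.8 153.2] 104 [0.6119 0.1593] lens frame mm [-4.4 -2.5]
scene [406.4 183.2] 87 [0.618  0.1614] lens frame mm [-0.4 -1.2]
robot [-98.9   0.4]
```

View pics/out.png

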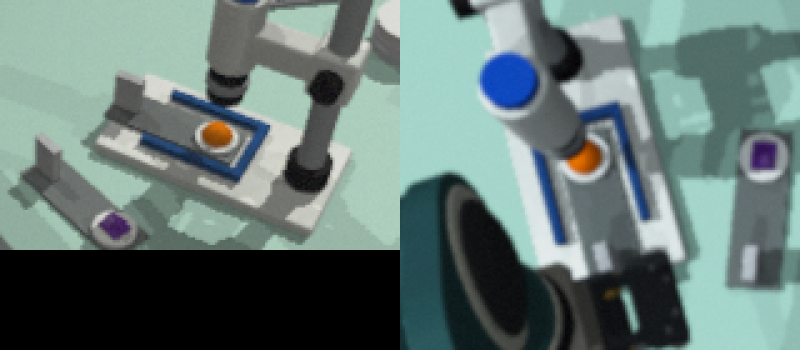

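View pics/z2.png

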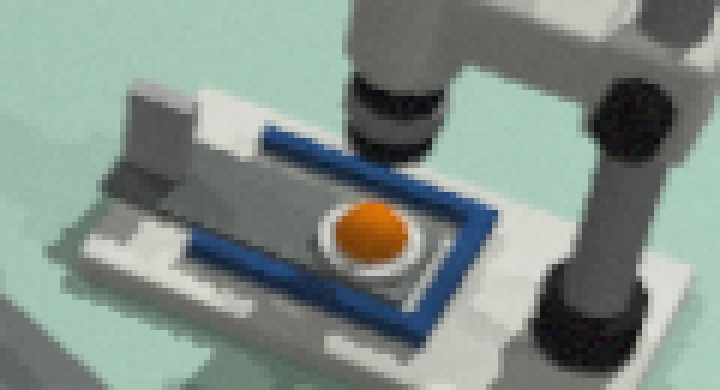

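Run:
```python
from h import *
f=load('top'); K=np.array([[f['fx'],0,f['cx']],[0,f['fy'],f['cy']],[0,0,1]])
a=np.radians(16);L=np.array([.6154,.1629])
def samp(x,y,z):
    w=np.array([L[0]+(x*np.cos(a)-y*np.sin(a))/1000,L[1]+(x*np.sin(a)+y*np.cos(a))/1000,z])
    u=cv2.projectPoints(w[None],f['rvec'],f['tvec'],K,None)[0].ravel()
    return float(cv2.cvtColor(cv2.getRectSubPix(f['img'],(1,1),tuple(map(float,u))),cv2.COLOR_RGB2HSV)[0,0,2])
ys=np.arange(-38,38.1,.5)
for x in(-90,-75,-60,-45,-30):
    s=np.array([samp(x,y,.022) for y in ys])
    s=cv2.GaussianBlur(s[None],(5,1),0)[0]; d=np.gradient(s)
    lo=(ys<-18)&(ys>-36);hi=(ys>18)&(ys<36)
    print(x,'edges',ys[lo][np.argmin(d[lo])],ys[hi][np.argmax(d[hi])],s[::8].astype(int))
X=dep(f); m=(X[...,2]>.062)&(X[...,2]<.08)&(abs(X[...,0]-.5)<.04)&(abs(X[...,1]-.13)<.03)
v,u=np.nonzero(m);p=ray(f,u,v,.072);M=np.array([[np.cos(a),-np.sin(a)],[np.sin(a),np.cos(a)]])
print(len(u),((p[:,:2].mean(0)-L)@M*1000).round(1),rect(p))
```

```text
-90 edges -34.0 27.0 [216 176 117  95  94  93  92  93  93  95 124 152 156 150 119 111 152 219
 232 230]
-75 edges -33.0 26.0 [178 174 115  97  92  91  91  95 101 106 108 108 109 114 114 118 150 187
 153 121]
-60 edges -32.0 27.0 [184 189 127 102 106 106 107 107 107 108 108 108 109 113 115 118 147 166
 147 119]
-45 edges -32.5 26.0 [189 191 124 107 107 107 107 108 107 107 107 113 115 116 115 118 136 151
 137 111]
-30 edges -32.0 26.0 [188 200 130 102 106 105 105 107 106 109 107 108 108 111 114 118 146 164
 139 112]
74 [-114.9   -1.1] [504.74 130.11  29.61  14.65  15.11]
```

```bash
python3 -c "
from rig import manip
o=manip.observe();print(o['time_s'],o['contact_force']);print(manip.finish_job())"
```

```text
15.9 [-0.15172003 -0.25459918 -0.2170653 ]
the job is handed in; nothing more can be done
None
```

I carried the grey amber carrier by its grip to the microscope's open front and slid it in between the rails. Then I set it on the base under the lens, let go and backed away. The job was handed in at 15.9 s.

- **Centring:** The scene camera puts the amber within about 1 mm of the lens axis (−0.4, −1.2 mm along and across the rails). The top view of the amber reads −4.4, −2.5 mm, but the lens hides part of the dome there, so I trust it less.
- **Disagreement:** The arm's own reading just before letting go put the amber about 2.5 mm towards the column. That and the views of the plate and grip put the error along the rails between about −1 and +2.5 mm. Across the rails it is between about −2 and +1 mm.
- **Seating:** The plate looks flat on the base and runs straight with the rails, within about 1°. There is a gap of about 8 mm to the stop bar.
- **Lens and other carriers:** Every force reading I took was small, about 3 N at most, so there was no sign of touching the lens. The violet carrier looks undisturbed in the last pictures. The green carrier was outside the last close-ups, but the arm only passed over it with room to spare. The arm ended clear of everything.

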